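# Clamp the rock pegs in their rack

### The arm

A 7-joint arm with a two-finger parallel gripper is mounted at the origin on the work surface. World frame = base frame: x ahead of the robot, y to its left, z up, the work surface at z = 0. Lengths are in mm, angles in rad, forces in N, time in s.
With the tool pointing down it reaches from about 350 to 775 mm from the base axis. Payload 3.1 kg.
Tool frame: the origin (TCP) lies midway between the tips of the shut fingers; the grasp point (between the pads) lies 19 mm behind it (arm.tcp_to_grasp is the distance from the TCP to the grasp point, in mm); z points along the fingers, y is the line along which they close (so a half turn about z gives the same grasp; the last joint's range is limited). The gripper opens to 85 mm and grips with 20 to 120 N. Pads are 22 mm wide; open, the fingers measure 114 mm over their backs; the gripper's body (76 mm by 85 mm) begins 54 mm behind the grasp point. The pads swing forward as they close: fully open they stand 13 mm farther back than shut.
Start: joints at [1.062, 0.311, 0.014, 1.512, -0.004, 1.319, -0.027], TCP at [247.551, -491.158, 231.304] pointing down, gripper open.
Joint ranges: [-2.7, 2.7], [-0.3, 1.91], [-1.27, 1.3], [0.12, 2.57], [-1.44, 4.58], [0.2, 2.03], [-3.05, 3.05]. Speed limits (rad/s): [2.79, 2.79, 3.14, 3.14, 3.14, 3.14, 3.14].

### API

Orientations are given as a unit quaternion [w, x, y, z].
In Python, from plant import arm gives the robot as it stands.
- The arm moves only by the tool send_rows, never from a script. Its arguments are lists of equal length, an entry for each row: "slide": the shift along the world's x, y, z in m, a list of three; "angular": the turn, a rotation vector about the world's x, y, z in rad, a list of three. A call has 1 to 12 rows; each row is the pose to reach, as a shift and turn from the pose commanded when the call began; what a row does not reach only later rows make up. A row lasts 1/10 s, in which the tool goes at most 50 mm and 8.59 degrees, less where a joint would pass 70% of its speed; a pose out of reach is approached as far as the arm can. A call with a gripper value outside its range is refused whole. "hand" is the closure, from -1 (fully open) to 1 (shut), set as the call begins (left out, the last holds). The fingers move at their own pace and stop on an object; the grip force is fixed at half the most. Time passes only in rows, so rows that repeat a pose let the fingers close. It gives the time, the measured TCP pose, the force, the opening and the grip force at its end, in the units of the state.
- arm.get_state(): the state, without advancing time (a new reading comes with each control period).
- arm.snapshot(name): name is "scene" or "side" or "wrist"; returns the picture (384x512x3 uint8, red, green, blue); there is no depth.
- arm.camera_model(name): a dict with "mtx" (3x3 intrinsics, pixels), "extrinsics" (4x4, takes a point from camera to world coordinates). Camera axes: x right, y down, z forward; pixel columns grow to the right and rows downward; lengths in mm; the calibration is good to about 2 mm. A picture is of the moment at which its call begins: read the wrist's pose just before it. camera_model takes no time and is no camera call; for the wrist camera it gives the pose at the moment of the call.
- arm.sign_off(): hands the job in; it is judged then, once.
The state is a dict: "clock": time; "joint_pos": joint angles; "dq": joint speeds; "tau": joint torques, N m; "eef_pos": TCP position; "tcp_rot": TCP orientation; "contact_force": force on the tool from outside, world axes, zero at the start; "ft_torque": the same for the moment, N m; "finger_gap": finger opening in mm; "grasp_force": force on a finger pad.
Only numpy, scipy, OpenCV 4.12 (cv2) and the standard library are available. Lean on these libraries where they do the work, as an engineer would, in place of code of your own. Each camera call takes 0.05 s, during which the arm holds its last target. There are 200 camera calls.

### The job

The blue end stop of the peg rack is clamped too far back, so the three rock pegs can slide about. Loosen its orange clamp knob, slide the stop along its rail until the pegs are held snugly, heads against the stop and points against the fence, then turn the knob clockwise until it is fully tight again. Keep the pegs lying in their slots, leave the mallet, the orange peg and the hook alone, and let go of the knob.

Things in the scene. Friction and masses are not known exactly. Their poses are not given: they have to be found in the camera images.
- rack: Peg rack fixed to the table: plywood base 130 x 425 x 12 mm, long along its y. Origin under the base on its centre line (base from y = -205 to +220 mm), z up. Aluminium fence at the +y end, top at z = 60 mm. Three pegs lie along y in slots at x = -32, 0, +32 mm of two saddles 41 mm high. The blue stop slides along y on a rail at the -y end
- fence_face (a point): middle of the fence's inner face, which the peg points must meet; on the rack at x = 0, y = +200 mm, z = 37 mm
- stop_face (a point): middle of the blue stop's front face (plate 104 mm wide, z = 24 to 64 mm), which pushes the peg heads; its axes are the rack's. With the pegs snug it lies 190 mm from the fence face. Behind the plate (-y) is the stop's block, 70 mm wide, 60 mm long, top at z = 50 mm, with the knob on it
- stop (a joint): travel of the stop along the rack's +y, towards the fence, in m: 0 fully back, 0.100 when the pegs are snug between stop and fence. It slides with about 1.5 N of friction when the knob is loose, and its brake holds it when the knob is tight
- clamp_knob (a joint): angle of the clamp knob in rad, growing clockwise seen from above: 0 fully loose (its bar lies along the rail), 1.571 fully tight (its bar lies across the rail), hard stops at both. The brake grips progressively from 0.75 on. It takes 0.1 to 0.15 N m to turn and stays where it is left
- knob_grip (a point): point on the knob's vertical axis at the height to grip, 90 mm above the table, 42 mm behind the stop's face. The orange knob is a straight bar 68 mm long, 18 mm thick (the width to grip) and 30 mm high, from z = 75 to 105 mm. The bar is long along this point's y axis, thin along its x axis; z points up and is the axis of turning
- rock_peg1: steel rock peg, 190 mm long, shaft 12 mm in diameter, head disc 24 mm in diameter at its -y end, point at its +y end; origin on the shaft's axis at half length. In the slot at rack x = -32 mm, its axis 37 mm above the table; 2 to 18 mm short of the fence at first
- rock_peg2: a like rock peg, in the slot at rack x = 0
- rock_peg3: a like rock peg, in the slot at rack x = +32 mm
- mallet: mallet lying on the table beyond the rack, 290 mm long, handle along its y, black rubber head 85 x 52 mm at +y; origin on the table under the handle. To be left alone
- orange_peg: orange plastic tent peg, 205 mm long along its x, 16 mm high, lying on the table to the right of the rack; origin under its middle. To be left alone
- hook: steel hook, 125 mm long along its x, bent from 8 mm bar, lying on the table to the left of the rack; origin under its middle. To be left alone. Further left, from world y = +0.5 m on, stands a fixed aluminium toolbox, 366 x 186 mm, 190 mm high with its handle: keep clear

How it is judged:
By the outcome, as a careful person would: the job done as asked, in the order asked, and still so for the second after the job is handed in, with the robot touching nothing.
It also fails if it takes over 42 s, if anything falls off the work surface, if the arm or the gripper's body presses on something with over 40 N, if the wrist force passes 120 N, or if a joint passes its speed limit or range.

## Working session

There is one attempt and no reset: what is moved stays moved. The work goes in short steps, Python scripts to look and compute and a tool call to move; the robot and the scene stay as the last step left them, time stands still between calls to the robot, and variables do not carry over. Pictures are saved under pics/ and viewed, at most 10 in all, crops included, and the job is handed in when it is done.

Besides the shell and the picture viewer there is one more tool, called after ">>>" by a JSON object that holds its "fn" and its "kwargs", one argument or row to a line. send_rows: Moves the arm, as the interface text tells. Its arguments: {"type":"object","properties":{"slide":{"type":"array"},"angular":{"type":"array"},"hand":{"type":"number"}},"required":["slide","angular"]}

```bash
mkdir -p pics; python3 - <<'E'
from plant import arm
import cv2
s=arm.get_state();print(s['clock'],s['eef_pos'],s['tcp_rot'],s['finger_gap'])
for n in("scene","side"):
    cv2.imwrite(f"pics/{n}0.png",arm.snapshot(n)[:,:,::-1]);m=arm.camera_model(n);print(n,m['mtx'],m['extrinsics'])
E
```

```text
0.0 [ 247.18462874 -490.52613118  230.2250979 ] [-1.12322658e-03  9.72882414e-01  2.31297309e-01 -3.17999420e-04] 85.33573904388945
scene [[357.70061755   0.         261.68255651]
 [  0.         357.70061755 189.54709553]
 [  0.           0.           1.        ]] [[-5.35379696e-01  6.55873978e-01 -5.32163421e-01  1.16893142e+03]
 [ 8.44592138e-01  4.11467898e-01 -3.42575961e-01  3.62993678e+02]
 [-5.71849438e-03 -6.32869255e-01 -7.74237563e-01  9.29297179e+02]
 [ 0.00000000e+00  0.00000000e+00  0.00000000e+00  1.00000000e+00]]
side [[466.19869807   0.         251.17457404]
 [  0.         466.19869807 199.4835796 ]
 [  0.           0.           1.        ]] [[-8.26940501e-01 -3.90108986e-01  4.04949857e-01  1.07639967e+01]
 [-5.62003765e-01  5.96382632e-01 -5.73131333e-01  7.67207800e+02]
 [-1.79213786e-02 -7.01528856e-01 -7.12415671e-01  1.07091761e+03]
 [ 0.00000000e+00  0.00000000e+00  0.00000000e+00  1.00000000e+00]]
```

View pics/scene0.png

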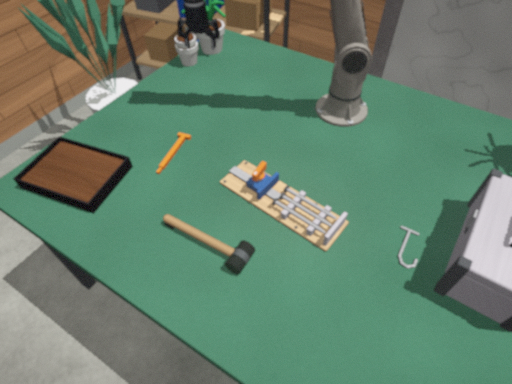

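View pics/side0.png

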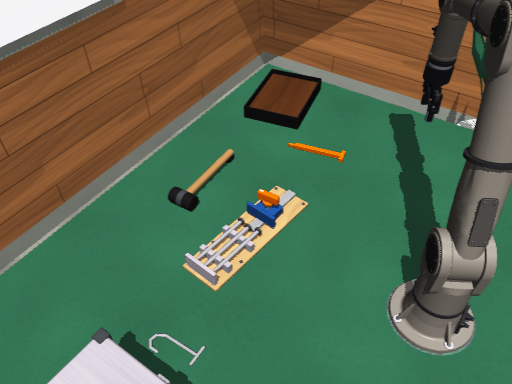

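The scene view shows the rack from (222,180) to (345,225), with the blue stop at (263,184) and the orange knob at (260,170). In the side view the knob is at (269,198), the blue stop at (265,212) and the fence at (200,268).

```bash
cat >h.py <<'E'
import cv2,numpy as np
from plant import arm
def ray(m,p):
    K,E=m['mtx'],m['extrinsics'];p=np.atleast_2d(p).astype(float)
    d=np.c_[p,np.ones(len(p))]@np.linalg.inv(K).T@E[:3,:3].T
    return E[:3,3],d
def plane(m,p,z):
    o,d=ray(m,p);return (o+d*((z-o[2])/d[:,2])[:,None])
def tri(m1,p1,m2,p2):
    A=[];b=[]
    for m,p in((m1,p1),(m2,p2)):
        o,d=ray(m,p);d=d[0]/np.linalg.norm(d);P=np.eye(3)-np.outer(d,d);A.append(P);b.append(P@o)
    return np.linalg.lstsq(np.vstack(A),np.hstack(b),rcond=None)[0]
def mask(im,lo,hi,roi):
    h=cv2.cvtColor(im,cv2.COLOR_RGB2HSV);k=cv2.inRange(h,lo,hi);o=np.zeros_like(k)
    x0,y0,x1,y1=roi;o[y0:y1,x0:x1]=k[y0:y1,x0:x1];return o
def big(k):
    c=max(cv2.findContours(k,cv2.RETR_EXTERNAL,cv2.CHAIN_APPROX_NONE)[0],key=cv2.contourArea)
    M=cv2.moments(c);return c[:,0],np.array([M['m10'],M['m01']])/M['m00'],M['m00']
E
python3 - <<'E'
from h import *
R={"scene":(210,150,360,255),"side":(175,180,315,295)};C={}
for n,r in R.items():
    im=cv2.cvtColor(cv2.imread(f"pics/{n}0.png"),cv2.COLOR_BGR2RGB);m=arm.camera_model(n)
    for nm,lo,hi in(("orange",(8,190,150),(20,255,255)),("blue",(105,120,40),(125,255,255))):
        c,g,a=big(mask(im,lo,hi,r));C[nm,n]=(m,g);print(n,nm,g.round(1),a)
        P=plane(m,c,90 if nm=="orange" else 50)[:,:2]
        print('  rect',cv2.minAreaRect(P.astype(np.float32)))
    h=cv2.cvtColor(im,cv2.COLOR_RGB2HSV);k=mask(im,(0,0,0),(60,255,255),r)|mask(im,(90,0,0),(180,255,255),r)
    k|=mask(im,(0,0,0),(180,60,255),r)
    cv2.imwrite(f"pics/k_{n}.png",k)
    w=mask(im,(10,60,150),(25,170,255),r);c=np.argwhere(cv2.morphologyEx(w,cv2.MORPH_OPEN,np.ones((2,2))))[:,::-1]
    rr=cv2.minAreaRect(plane(m,c,12)[:,:2].astype(np.float32));print(n,'wood',rr,cv2.boxPoints(rr).round().tolist())
for nm in("orange","blue"):print(nm,tri(*C[nm,"scene"],*C[nm,"side"]).round(1))
E
```

```text
scene orange [nan nan] 0.0
  rect ((548.4361572265625, -49.68472671508789), (0.0, 0.0), 0.0)
scene blue [263.4 183.5] 213.0
  rect ((527.9957275390625, -33.48045349121094), (68.6371078491211, 101.79651641845703), 68.16217803955078)
scene wood ((632.5010375976562, 19.139633178710938), (431.58367919921875, 352.29937744140625), 76.74943542480469) [[412.0, -151.0], [754.0, -231.0], [853.0, 189.0], [511.0, 270.0]]
side orange [268.  197.6] 200.5
  rect ((531.4561157226562, -56.527191162109375), (59.415313720703125, 62.8012580871582), 33.61217498779297)
side blue [264.3 212.4] 455.5
  rect ((537.7443237304688, -29.83420181274414), (110.85743713378906, 91.54611206054688), 10.570508003234863)
side wood ((644.30859375, 22.484375), (424.48822021484375, 346.544677734375), 83.43478393554688) [[448.0, -169.0], [792.0, -208.0], [841.0, 214.0], [496.0, 253.0]]
 ** On entry to DLASCL parameter number  4 had an illegal value
 ** On entry to DLASCL parameter number  4 had an illegal valueh.py:19: RuntimeWarning: invalid value encountered in divide
  M=cv2.moments(c);return c[:,0],np.array([M['m10'],M['m01']])/M['m00'],M['m00']
Traceback (most recent call last):
  File "h.py", line 13, in tri
    return np.linalg.lstsq(np.vstack(A),np.hstack(b),rcond=None)[0]
           ~~~~~~~~~~~~~~~^^^^^^^^^^^^^^^^^^^^^^^^^^^^^^^^^^^^^^
numpy.linalg.LinAlgError: SVD did not converge in Linear Least Squares
```

```bash
python3 - <<'E'
from h import *
R={"scene":(210,150,360,255),"side":(175,180,315,295)};C={}
for n,r in R.items():
    im=cv2.cvtColor(cv2.imread(f"pics/{n}0.png"),cv2.COLOR_BGR2RGB);m=arm.camera_model(n)
    h=cv2.cvtColor(im,cv2.COLOR_RGB2HSV)
    if n=="scene":print(h[164:174:3,256:268:3].tolist())
    c,g,a=big(mask(im,(5,190,140),(16,255,255),r));C[n]=(m,g);print(n,'orange',g.round(1),a)
    g_=cv2.inRange(h,(60,80,0),(95,255,255));k=np.zeros_like(g_);x0,y0,x1,y1=r;k[y0:y1,x0:x1]=255-g_[y0:y1,x0:x1]
    w=mask(im,(10,60,150),(25,170,255),r)
    nl,l,st,ce=cv2.connectedComponentsWithStats(k);i=1+np.argmax(st[1:,4]);print(st[1:,4])
    c=np.argwhere((l==i)&(w>0))[:,::-1]
    rr=cv2.minAreaRect(plane(m,c,12)[:,:2].astype(np.float32));print(n,'wood',rr,cv2.boxPoints(rr).round().tolist())
print(tri(*C["scene"],*C["side"]).round(1))
E
```

```text
[[[74, 95, 142], [16, 133, 199], [17, 183, 237], [14, 170, 206]], [[17, 100, 209], [17, 180, 235], [16, 188, 225], [14, 150, 163]], [[15, 142, 234], [16, 183, 233], [13, 182, 179], [37, 63, 133]], [[11, 71, 233], [14, 182, 193], [15, 181, 204], [9, 35, 174]]]
scene orange [nan nan] 0.0
[5095  518]
scene wood ((524.5142822265625, 36.04194641113281), (426.5441589355469, 172.34527587890625), 83.46101379394531) [[415.0, -166.0], [586.0, -186.0], [634.0, 238.0], [463.0, 258.0]]
side orange [268.  197.9] 198.0
[ 521 5235]
side wood ((556.555908203125, 31.557693481445312), (425.58197021484375, 160.89675903320312), 83.53656005859375) [[453.0, -171.0], [613.0, -189.0], [660.0, 234.0], [501.0, 252.0]]
 ** On entry to DLASCL parameter number  4 had an illegal value
 ** On entry to DLASCL parameter number  4 had an illegal valueh.py:19: RuntimeWarning: invalid value encountered in divide
  M=cv2.moments(c);return c[:,0],np.array([M['m10'],M['m01']])/M['m00'],M['m00']
Traceback (most recent call last):
  File "h.py", line 13, in tri
    return np.linalg.lstsq(np.vstack(A),np.hstack(b),rcond=None)[0]
           ~~~~~~~~~~~~~~~^^^^^^^^^^^^^^^^^^^^^^^^^^^^^^^^^^^^^^
numpy.linalg.LinAlgError: SVD did not converge in Linear Least Squares
```

>>> {"fn": "send_rows", "kwargs": {
  "slide": [
    [0.28,0.43,0.06],
    [0.28,0.43,0.06],
    [0.28,0.43,0.06],
    [0.28,0.43,0.06],
    [0.28,0.43,0.06],
    [0.28,0.43,0.06],
    [0.28,0.43,0.06],
    [0.28,0.43,0.06],
    [0.28,0.43,0.06],
    [0.28,0.43,0.06],
    [0.28,0.43,0.06],
    [0.28,0.43,0.06]
  ],
  "angular": [
    [0,0,-0.1],
    [0,0,-0.2],
    [0,0,-0.3],
    [0,0,-0.4],
    [0,0,-0.5],
    [0,0,-0.58],
    [0,0,-0.58],
    [0,0,-0.58],
    [0,0,-0.58],
    [0,0,-0.58],
    [0,0,-0.58],
    [0,0,-0.58]
  ],
  "hand": -1
}}

```text
clock: 1.3
eef_pos: [528.6, -56.7, 290.8]
tcp_rot: [-0.001, 0.999, -0.053, -0.0]
contact_force: [-1.0, -1.1, -0.5]
finger_gap: 85.4
grasp_force: 0.0
```

```bash
python3 - <<'E'
from h import *
s=arm.get_state();print(s['clock'],s['eef_pos'],s['tcp_rot'],s['joint_pos'],s['contact_force'])
m=arm.camera_model("wrist");im=arm.snapshot("wrist");cv2.imwrite("pics/w1.png",im[:,:,::-1]);np.savez("w1.npz",**m);print(m)
E
```

```text
1.3 [528.59941086 -56.65588138 290.84943982] [-1.22620725e-03  9.98613295e-01 -5.26303602e-02 -1.67927011e-04] [ 0.29727826  0.26440393 -0.28584666  1.43834809  0.07182038  1.44967266
 -1.66395847] [-0.98629892 -1.07472439 -0.47528901]
{'mtx': array([[325.23753941,   0.        , 257.75564531],
       [  0.        , 325.23753941, 195.07145957],
       [  0.        ,   0.        ,   1.        ]]), 'extrinsics': array([[-1.04445507e-01, -9.41119347e-01, -3.21536173e-01,
         6.11510597e+02],
       [-9.94528259e-01,  9.81329184e-02,  3.58255815e-02,
        -6.63022554e+01],
       [-2.16286482e-03,  3.23518631e-01, -9.46219328e-01,
         4.34000536e+02],
       [ 0.00000000e+00,  0.00000000e+00,  0.00000000e+00,
         1.00000000e+00]])}
```

View pics/w1.png

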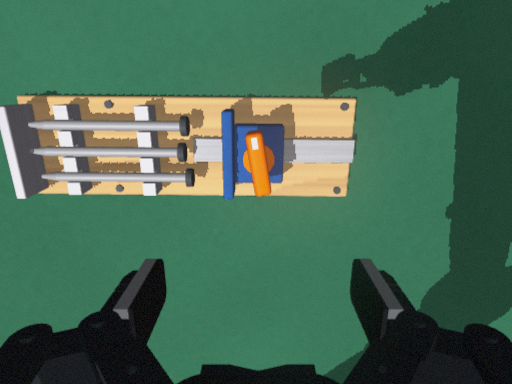

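The wrist view shows the whole rack: fence at left (15,150), peg heads near (185,127), (182,152) and (190,177). The blue stop plate is at (228,155) and the orange bar runs from (253,133) to (262,195), nearly across the rail.

```bash
python3 - <<'E'
from h import *
im=cv2.cvtColor(cv2.imread("pics/w1.png"),cv2.COLOR_BGR2RGB);m=dict(np.load("w1.npz"))
C=[]
c,g,a=big(mask(im,(3,150,100),(22,255,255),(235,120,285,205)));print('orange',g,a)
h=cv2.cvtColor(im,cv2.COLOR_RGB2HSV)
# bright top of bar incl. white mark
k=mask(im,(5,150,215),(22,255,255),(235,120,285,205))
for z in(105,):
    c2,g2,a2=big(k);print('bright',g2,a2,cv2.minAreaRect(plane(m,c2,z)[:,:2].astype(np.float32)))
    print('all',cv2.minAreaRect(plane(m,c,z)[:,:2].astype(np.float32)))
cb,gb,ab=big(mask(im,(105,100,20),(125,255,255),(215,100,240,205)))
r=cv2.minAreaRect(plane(m,cb,64)[:,:2].astype(np.float32));print('plate@64',r,cv2.boxPoints(r).round(1).tolist())
w=mask(im,(10,60,120),(25,190,255),(0,85,370,205));c=np.argwhere(cv2.morphologyEx(w,cv2.MORPH_OPEN,np.ones((3,3))))[:,::-1]
r=cv2.minAreaRect(plane(m,c,12)[:,:2].astype(np.float32));print('wood',r,cv2.boxPoints(r).round(1).tolist())
# fence top bright strip
f=mask(im,(0,0,150),(180,60,255),(0,95,30,205));cf,gf,af=big(f);r=cv2.minAreaRect(plane(m,cf,60)[:,:2].astype(np.float32));print('fence@60',r,cv2.boxPoints(r).round(1).tolist())
cv2.imwrite("pics/crop.png",cv2.resize(im[110:210,200:300,::-1],None,fx=5,fy=5,interpolation=cv2.INTER_CUBIC))
E
```

```text
orange [258.3656945  162.34278865] 1251.5
bright [256.48740976 164.14104596] 946.5 ((531.6607666015625, -54.048160552978516), (64.73976135253906, 22.04805564880371), 3.6658132076263428)
all ((532.8877563476562, -57.59865951538086), (30.994277954101562, 68.87144470214844), 84.0216064453125)
plate@64 ((536.4491577148438, -26.105756759643555), (19.343204498291016, 103.12582397460938), 82.93582153320312) [[484.1000061035156, -29.399999618530273], [586.4000244140625, -42.0], [588.7999877929688, -22.799999237060547], [486.5, -10.199999809265137]]
wood ((542.1351318359375, 32.12554931640625), (422.82049560546875, 129.22174072265625), 83.48643493652344) [[454.0, -170.60000610351562], [582.2999877929688, -185.1999969482422], [630.2999877929688, 234.8000030517578], [501.8999938964844, 249.5]]
fence@60 ((564.0313110351562, 229.59983825683594), (11.437992095947266, 107.58235931396484), 83.4991455078125) [[509.8999938964844, 230.0], [616.7999877929688, 217.8000030517578], [618.0999755859375, 229.1999969482422], [511.20001220703125, 241.39999389648438]]
```

View pics/crop.png

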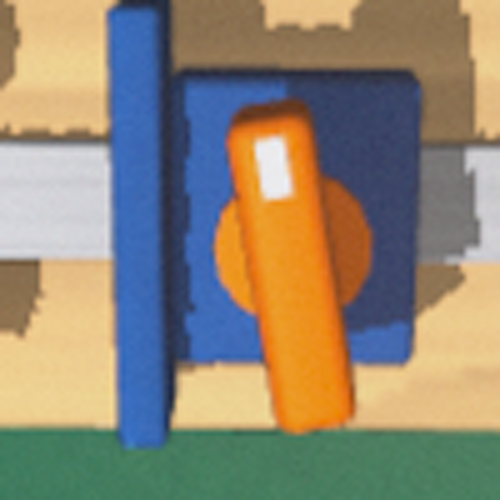

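```bash
python3 - <<'E'
from h import *
m=dict(np.load("w1.npz"))
q=np.array([[270,118],[317,422],[231,125],[283,430],[308,118],[352,425]])/5.+[199.6,109.6]
P=plane(m,q,105)[:,:2];print(P.round(1),P[:2].mean(0))
for i in(0,2,4):d=P[i]-P[i+1];print(np.linalg.norm(d),np.degrees(np.arctan2(d[1],d[0])))
y=np.array([.1132,.9936]);o=np.array([542.1,32.1])-7.5*y
for p in P[:2]:print((p-o)@y,(p-o)@[.9936,-.1132])
print('axis',(P[:2].mean(0)-o)@y,(P[:2].mean(0)-o)@[.9936,-.1132])
E
```

```text
[[565.4 -56.6]
 [500.3 -59.5]
 [564.9 -48.6]
 [499.3 -52.1]
 [564.6 -64.1]
 [498.9 -66.9]] [532.87847978 -58.0470234 ]
65.15717829388655 2.629862377744821
65.65503627676382 3.078674571767824
65.80168148182426 2.415882127148325
-77.94427492276817 33.2089201543671
-88.28281416064844 -31.124639042394936
axis -83.11354454170831 1.0421405559860535
```

```bash
python3 - <<'E'
from h import *
arm.snapshot("wrist");arm.snapshot("wrist")
s=arm.get_state();print(s['clock'],s['eef_pos'],s['tcp_rot'],s['dq'].round(3) if hasattr(s['dq'],'round') else s['dq'])
E
```

```text
1.45 [526.69233017 -63.0995248  290.66505126] [ 7.78058028e-04  9.98329507e-01 -5.77649619e-02 -8.94099429e-04] [ 0.017 -0.009  0.014  0.003 -0.002 -0.002 -0.001]
```

>>> {"fn": "send_rows", "kwargs": {
  "slide": [
    [0.003,0.002,-0.03],
    [0.0055,0.004,-0.07],
    [0.0055,0.004,-0.11],
    [0.0055,0.004,-0.14],
    [0.0055,0.004,-0.14],
    [0.0055,0.004,-0.14],
    [0.0055,0.004,-0.14]
  ],
  "angular": [
    [0,0,0.08],
    [0,0,0.16],
    [0,0,0.16],
    [0,0,0.16],
    [0,0,0.16],
    [0,0,0.16],
    [0,0,0.16]
  ],
  "hand": -0.1
}}

```text
clock: 2.15
eef_pos: [534.6, -58.2, 153.6]
tcp_rot: [0.0, 1.0, 0.023, 0.002]
contact_force: [-0.9, -0.2, 0.2]
finger_gap: 47.0
grasp_force: 0.0
```

```bash
python3 - <<'E'
from h import *
m=arm.camera_model("wrist");im=arm.snapshot("wrist");cv2.imwrite("pics/w2.png",im[:,:,::-1]);np.savez("w2.npz",**m)
for i in range(3):
    s=arm.get_state();print(s['clock'],s['eef_pos'],s['tcp_rot'],s['finger_gap']);arm.snapshot("wrist")
c,g,a=big(mask(im,(3,150,100),(22,255,255),(150,80,400,384)));print(g,a)
E
```

```text
2.2 [534.73043974 -57.91147765 153.77792602] [4.69576353e-04 9.99736729e-01 2.28180271e-02 2.36425780e-03] 47.06570209538974
2.25 [534.63962753 -57.64384712 153.65183575] [4.09360450e-04 9.99731543e-01 2.30555295e-02 2.26213924e-03] 47.058911043183514
2.3 [534.38789891 -57.44725458 153.32532836] [3.51660701e-04 9.99728300e-01 2.32264109e-02 1.93279910e-03] 47.03615142815372
[255.65745827 217.11534733] 3095.0
```

View pics/w2.png

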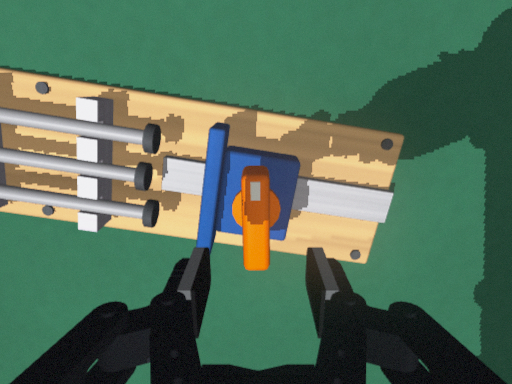

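The bar now stands upright in the picture, from (256,168) to (257,268). It is aligned with the fingers and centred between them (inner edges at x=208 and 308).

```bash
python3 - <<'E'
from h import *
m=dict(np.load("w2.npz"));im=cv2.cvtColor(cv2.imread("pics/w2.png"),cv2.COLOR_BGR2RGB)
k=mask(im,(3,150,100),(22,255,255),(225,150,290,280))
rows=[(y,np.flatnonzero(k[y]).min(),np.flatnonzero(k[y]).max()) for y in(172,178,182,188,240,246,252,258,264,268) if k[y].any()];print(rows)
for y,a,b in rows:
    P=plane(m,[[a-.5,y],[b+.5,y]],105)[:,:2];print(y,P.mean(0).round(1),np.linalg.norm(P[0]-P[1]).round(1))
E
```

```text
[(172, np.int64(243), np.int64(267)), (178, np.int64(242), np.int64(268)), (182, np.int64(242), np.int64(268)), (188, np.int64(242), np.int64(268)), (240, np.int64(243), np.int64(269)), (246, np.int64(243), np.int64(269)), (252, np.int64(243), np.int64(269)), (258, np.int64(243), np.int64(269)), (264, np.int64(244), np.int64(269)), (268, np.int64(245), np.int64(267))]
172 [567.3 -55.7] 15.2
178 [563.5 -55.9] 16.5
182 [561. -56.] 16.6
188 [557.1 -56.2] 16.7
240 [521.6 -58.4] 17.7
246 [517.2 -58.6] 17.8
252 [512.8 -58.7] 17.9
258 [508.3 -58.9] 18.0
264 [503.8 -59.5] 17.5
268 [500.7 -59.3] 15.5
```

>>> {"fn": "send_rows", "kwargs": {
  "slide": [
    [-0.001,0,-0.03],
    [-0.001,0,-0.06],
    [-0.001,0,-0.08],
    [-0.001,0,-0.08],
    [-0.001,0,-0.08],
    [-0.001,0,-0.08]
  ],
  "angular": [
    [0,0,0],
    [0,0,0],
    [0,0,0],
    [0,0,0],
    [0,0,0],
    [0,0,0]
  ]
}}

```text
clock: 2.95
eef_pos: [533.7, -57.1, 73.1]
tcp_rot: [0.0, 1.0, 0.023, 0.002]
contact_force: [0.6, 0.3, 0.2]
finger_gap: 46.8
grasp_force: 0.0
```

>>> {"fn": "send_rows", "kwargs": {
  "slide": [
    [0,0,0],
    [0,0,0],
    [0,0,0],
    [0,0,0],
    [0,0,0],
    [0,0,0]
  ],
  "angular": [
    [0,0,0],
    [0,0,0],
    [0,0,0],
    [0,0,0],
    [0,0,0],
    [0,0,0]
  ],
  "hand": 1
}}

```text
clock: 3.55
eef_pos: [535.4, -56.7, 75.5]
tcp_rot: [0.0, 1.0, 0.024, 0.004]
contact_force: [-1.0, 1.3, 11.9]
finger_gap: 17.3
grasp_force: 61.5
```

>>> {"fn": "send_rows", "kwargs": {
  "slide": [
    [-0.001,0,0.001],
    [-0.001,0,0.001],
    [-0.001,0,0.001],
    [-0.001,0,0.001],
    [-0.001,0,0.001],
    [-0.001,0,0.001],
    [-0.001,0,0.001],
    [-0.001,0,0.001],
    [-0.001,0,0.001],
    [-0.001,0,0.001],
    [-0.001,0,0.001],
    [-0.001,0,0.001]
  ],
  "angular": [
    [0,0,0.08],
    [0,0,0.2],
    [0,0,0.32],
    [0,0,0.45],
    [0,0,0.58],
    [0,0,0.71],
    [0,0,0.84],
    [0,0,0.97],
    [0,0,1.1],
    [0,0,1.22],
    [0,0,1.32],
    [0,0,1.38]
  ]
}}

```text
clock: 4.75
eef_pos: [532.0, -55.6, 75.4]
tcp_rot: [0.0, 0.755, 0.655, 0.001]
contact_force: [-3.9, 2.0, 12.0]
finger_gap: 17.1
grasp_force: 62.8
```

>>> {"fn": "send_rows", "kwargs": {
  "slide": [
    [0,0,0],
    [0,0,0],
    [0,0,0]
  ],
  "angular": [
    [0,0,0],
    [0,0,0],
    [0,0,0]
  ]
}}

```text
clock: 5.05
eef_pos: [532.0, -55.6, 75.4]
tcp_rot: [0.001, 0.756, 0.655, 0.001]
contact_force: [-4.5, 1.7, 11.7]
finger_gap: 17.0
grasp_force: 63.0
```

```bash
python3 - <<'E'
from h import *
s=arm.get_state();print(s)
m=arm.camera_model("wrist");im=arm.snapshot("wrist");cv2.imwrite("pics/w3.png",im[:,:,::-1]);np.savez("w3.npz",**m)
E
```

```text
{'clock': 5.05, 'joint_pos': array([ 0.51895915,  0.49145687, -0.59830778,  1.75037311,  0.32128354,
        0.99645351, -0.34362323]), 'dq': array([-0.00164266,  0.00032203,  0.00223714, -0.00083952,  0.00082167,
       -0.00111464, -0.00019626]), 'tau': array([  0.76512739, -33.33488345,  -4.10758406, -17.6777941 ,
         1.02015551,  -1.33155428,  -0.07952217]), 'eef_pos': array([531.99225824, -55.57843573,  75.39187991]), 'tcp_rot': array([5.13206854e-04, 7.55893897e-01, 6.54692882e-01, 1.17578587e-03]), 'contact_force': array([-4.52491594,  1.65110171, 11.67323101]), 'ft_torque': array([0.74938102, 0.97994453, 0.09628891]), 'grasp_force': 62.99439191738202, 'finger_gap': 16.980225623764717}
```

View pics/w3.png

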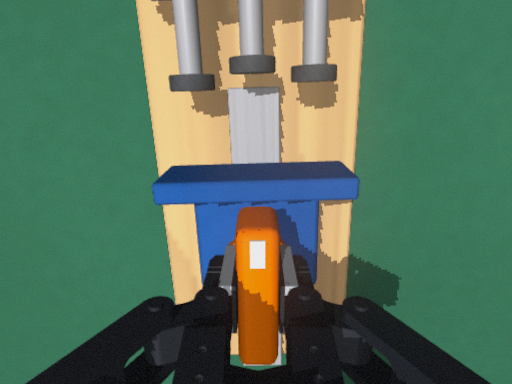

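The knob is now along the rail, with its bar upright at x≈257. The stop plate sits square at row 180 and the peg heads are ahead of it at rows 65–80.

>>> {"fn": "send_rows", "kwargs": {
  "slide": [
    [0.0003,0.003,0],
    [0.001,0.007,0],
    [0.0014,0.012,0],
    [0.0019,0.017,0],
    [0.0025,0.022,0],
    [0.003,0.026,0],
    [0.0034,0.03,0],
    [0.0039,0.034,0],
    [0.0043,0.038,0],
    [0.0048,0.042,0],
    [0.005,0.044,0],
    [0.005,0.044,0]
  ],
  "angular": [
    [0,0,0],
    [0,0,0],
    [0,0,0],
    [0,0,0],
    [0,0,0],
    [0,0,0],
    [0,0,0],
    [0,0,0],
    [0,0,0],
    [0,0,0],
    [0,0,0],
    [0,0,0]
  ]
}}

```text
clock: 6.3
eef_pos: [536.9, -12.8, 75.4]
tcp_rot: [0.001, 0.756, 0.654, 0.001]
contact_force: [-4.4, -0.5, 11.9]
finger_gap: 17.3
grasp_force: 63.0
```

>>> {"fn": "send_rows", "kwargs": {
  "slide": [
    [0.0002,0.0015,0],
    [0.0003,0.003,0],
    [0.0003,0.003,0]
  ],
  "angular": [
    [0,0,0],
    [0,0,0],
    [0,0,0]
  ]
}}

```text
clock: 6.6
eef_pos: [537.1, -10.6, 75.4]
tcp_rot: [0.001, 0.756, 0.654, 0.0]
contact_force: [-4.3, -1.5, 12.1]
finger_gap: 16.8
grasp_force: 63.1
```

>>> {"fn": "send_rows", "kwargs": {
  "slide": [
    [0.0001,0.001,0],
    [0.0002,0.002,0],
    [0.0002,0.002,0]
  ],
  "angular": [
    [0,0,0],
    [0,0,0],
    [0,0,0]
  ]
}}

```text
clock: 6.9
eef_pos: [537.3, -9.3, 75.4]
tcp_rot: [0.002, 0.757, 0.654, -0.0]
contact_force: [-3.8, -1.8, 13.0]
finger_gap: 17.2
grasp_force: 63.2
```

>>> {"fn": "send_rows", "kwargs": {
  "slide": [
    [0.0001,0.001,0],
    [0.0002,0.002,0],
    [0.0002,0.002,0]
  ],
  "angular": [
    [0,0,0],
    [0,0,0],
    [0,0,0]
  ]
}}

```text
clock: 7.2
eef_pos: [537.5, -7.3, 75.4]
tcp_rot: [0.002, 0.757, 0.654, -0.0]
contact_force: [-4.4, -2.5, 12.0]
finger_gap: 17.0
grasp_force: 63.1
```

>>> {"fn": "send_rows", "kwargs": {
  "slide": [
    [0.0001,0.001,0],
    [0.0002,0.002,0],
    [0.0002,0.002,0]
  ],
  "angular": [
    [0,0,0],
    [0,0,0],
    [0,0,0]
  ]
}}

```text
clock: 7.5
eef_pos: [537.8, -5.4, 75.4]
tcp_rot: [0.002, 0.757, 0.654, -0.0]
contact_force: [-4.0, -2.5, 12.3]
finger_gap: 16.9
grasp_force: 63.1
```

```bash
python3 - <<'E'
from h import *
s=arm.get_state();print(s['eef_pos'],s['contact_force'],s['ft_torque'])
m=arm.camera_model("wrist");im=arm.snapshot("wrist");cv2.imwrite("pics/w4.png",im[:,:,::-1]);np.savez("w4.npz",**m)
s2=arm.snapshot("side");cv2.imwrite("pics/s4.png",s2[:,:,::-1])
E
```

```text
[537.75760864  -5.37202267  75.38640936] [-3.98214046 -2.50891447 12.32684256] [-1.34824572e-02  1.08116613e+00  9.16230560e-04]
```

View pics/w4.png

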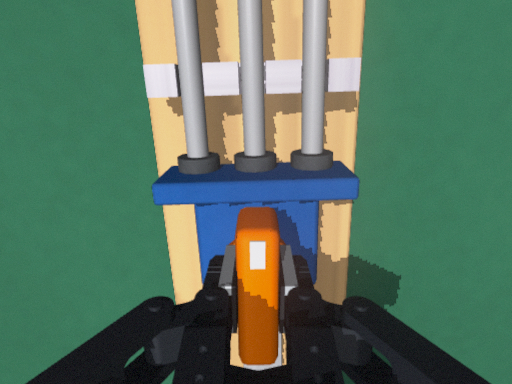

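All three heads now sit at the stop plate (rows 158–165). There is no force rise yet, so I'll keep creeping.

>>> {"fn": "send_rows", "kwargs": {
  "slide": [
    [0.0001,0.001,0],
    [0.0002,0.0015,0],
    [0.0002,0.0015,0]
  ],
  "angular": [
    [0,0,0],
    [0,0,0],
    [0,0,0]
  ]
}}

```text
clock: 7.9
eef_pos: [537.8, -4.6, 75.4]
tcp_rot: [0.002, 0.757, 0.654, -0.001]
contact_force: [-5.3, -3.2, 13.2]
finger_gap: 17.4
grasp_force: 63.2
```

>>> {"fn": "send_rows", "kwargs": {
  "slide": [
    [0.0001,0.001,0],
    [0.0002,0.0015,0],
    [0.0002,0.0015,0]
  ],
  "angular": [
    [0,0,0],
    [0,0,0],
    [0,0,0]
  ]
}}

```text
clock: 8.2
eef_pos: [538.0, -3.2, 75.4]
tcp_rot: [0.002, 0.757, 0.654, -0.001]
contact_force: [-4.0, -4.3, 12.7]
finger_gap: 17.3
grasp_force: 63.2
```

>>> {"fn": "send_rows", "kwargs": {
  "slide": [
    [0.0001,0.001,0],
    [0.0002,0.0015,0],
    [0.0002,0.0015,0]
  ],
  "angular": [
    [0,0,0],
    [0,0,0],
    [0,0,0]
  ]
}}

```text
clock: 8.5
eef_pos: [538.1, -2.3, 75.4]
tcp_rot: [0.002, 0.757, 0.654, -0.001]
contact_force: [-5.6, -3.9, 12.5]
finger_gap: 17.0
grasp_force: 63.3
```

>>> {"fn": "send_rows", "kwargs": {
  "slide": [
    [0.0001,0.001,0],
    [0.0002,0.0015,0],
    [0.0002,0.0015,0]
  ],
  "angular": [
    [0,0,0],
    [0,0,0],
    [0,0,0]
  ]
}}

```text
clock: 8.8
eef_pos: [538.1, -2.2, 75.4]
tcp_rot: [0.003, 0.757, 0.653, -0.002]
contact_force: [-5.6, -6.3, 15.0]
finger_gap: 17.5
grasp_force: 63.5
```

```bash
python3 - <<'E'
from h import *
s=arm.get_state();print(s['eef_pos'],s['contact_force'],s['ft_torque'])
m=arm.camera_model("wrist");im=arm.snapshot("wrist");np.savez("w5.npz",**m);cv2.imwrite("pics/w5.png",im[:,:,::-1])
for n in(3,4,5):
    im=cv2.cvtColor(cv2.imread(f"pics/w{n}.png"),cv2.COLOR_BGR2RGB);m=dict(np.load(f"w{n}.npz"))
    c,g,a=big(mask(im,(105,100,20),(125,255,255),(140,150,370,203)))
    # plate top back edge / front edge rows at x=215 & bar far end row
    k=mask(im,(105,100,20),(125,255,255),(140,150,370,203));o=mask(im,(3,150,100),(22,255,255),(240,195,275,230))
    r=[np.flatnonzero(k[:,x])[[0,-1]].tolist() for x in(170,226,285,345)];b=np.flatnonzero(o[:,258]).min()
    print(n,r,b,plane(m,[[226,r[1][0]],[285,r[2][0]]],64).mean(0).round(1))
E
```

```text
[538.13261635  -2.24274244  75.36079564] [-5.63797705 -6.32652514 14.97609036] [-0.73418676  1.30004238  0.06004188]
3 [[168, 202], [165, 202], [163, 202], [167, 198]] 207 [537.7 -10.1  64. ]
4 [[168, 202], [165, 202], [163, 202], [167, 198]] 208 [543.6  40.1  64. ]
5 [[168, 202], [165, 202], [163, 202], [167, 198]] 208 [544.   43.2  64. ]
```

>>> {"fn": "send_rows", "kwargs": {
  "slide": [
    [0.0001,0.001,0],
    [0.0002,0.002,0],
    [0.0003,0.003,0],
    [0.0003,0.003,0],
    [0.0003,0.003,0]
  ],
  "angular": [
    [0,0,0],
    [0,0,0],
    [0,0,0],
    [0,0,0],
    [0,0,0]
  ]
}}

```text
clock: 9.35
eef_pos: [538.2, -2.1, 75.4]
tcp_rot: [0.004, 0.758, 0.652, -0.003]
contact_force: [-6.7, -10.6, 15.8]
finger_gap: 16.8
grasp_force: 63.9
```

```bash
python3 - <<'E'
from h import *
s2=arm.snapshot("side");s1=arm.snapshot("scene")
c=[cv2.resize(a[y:y+110,x:x+130,::-1],(390,330),interpolation=cv2.INTER_CUBIC) for a,x,y in((s2,180,185),(s1,230,145))]
cv2.imwrite("pics/c5.png",np.hstack(c))
E
```

```text
(no output)
```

View pics/c5.png

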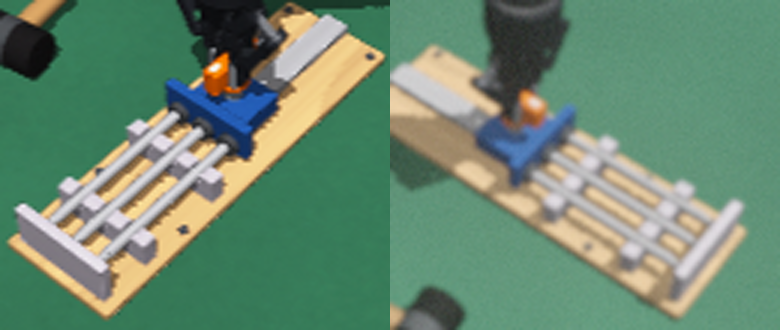

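The stop is firmly against its end. The pegs reach the fence and their heads are against the blue plate. Next I'll tighten, keeping the light push on.

>>> {"fn": "send_rows", "kwargs": {
  "slide": [
    [0,0,0],
    [0,0,0],
    [0,0,0],
    [0,0,0],
    [0,0,0],
    [0,0,0],
    [0,0,0],
    [0,0,0],
    [0,0,0],
    [0,0,0],
    [0,0,0],
    [0,0,0]
  ],
  "angular": [
    [0,0,-0.08],
    [0,0,-0.2],
    [0,0,-0.33],
    [0,0,-0.46],
    [0,0,-0.6],
    [0,0,-0.74],
    [0,0,-0.88],
    [0,0,-1.02],
    [0,0,-1.16],
    [0,0,-1.3],
    [0,0,-1.4],
    [0,0,-1.47]
  ]
}}

```text
clock: 10.65
eef_pos: [541.2, -5.7, 75.5]
tcp_rot: [0.006, 1.0, -0.027, 0.003]
contact_force: [-0.7, -14.5, 8.2]
finger_gap: 17.1
grasp_force: 62.9
```

>>> {"fn": "send_rows", "kwargs": {
  "slide": [
    [0,0,0],
    [0,0,0],
    [0,0,0],
    [0,0,0]
  ],
  "angular": [
    [0,0,-0.04],
    [0,0,-0.07],
    [0,0,-0.07],
    [0,0,-0.07]
  ]
}}

```text
clock: 11.05
eef_pos: [541.1, -6.0, 75.5]
tcp_rot: [0.006, 0.998, -0.06, 0.004]
contact_force: [-1.2, -13.7, 8.7]
finger_gap: 17.0
grasp_force: 62.9
```

```bash
python3 - <<'E'
from h import *
s=arm.get_state();print(s['eef_pos'],s['contact_force'],s['ft_torque'],s['tcp_rot'],s['joint_pos'][6])
q=s['tcp_rot'];print(-90+2*np.degrees(np.arctan2(q[2],q[1])))
E
```

```text
[541.14721498  -5.97513303  75.54510338] [ -1.21583905 -13.65528259   8.72925082] [-2.55470694  0.03832399 -0.01676586] [ 0.00626677  0.99815498 -0.0602836   0.00363993] -1.8391521222926446
-96.91236419710077
```

>>> {"fn": "send_rows", "kwargs": {
  "slide": [
    [0,0,0],
    [0,0,0],
    [0,0,0],
    [0,0,0]
  ],
  "angular": [
    [0,0,-0.03],
    [0,0,-0.06],
    [0,0,-0.06],
    [0,0,-0.06]
  ]
}}

```text
clock: 11.45
eef_pos: [541.1, -6.0, 75.6]
tcp_rot: [0.007, 0.996, -0.086, 0.004]
contact_force: [-0.5, -15.4, 9.4]
finger_gap: 17.2
grasp_force: 78.5
```

```bash
python3 - <<'E'
from h import *
s=arm.get_state();print(s['eef_pos'],s['contact_force'],s['ft_torque'])
q=s['tcp_rot'];print(-90+2*np.degrees(np.arctan2(q[2],q[1])))
E
```

```text
[541.12672961  -5.99792265  75.59927019] [ -0.47468059 -15.36641753   9.35954404] [-2.88175859  0.08871722  1.87950999]
-99.84590855925943
```

>>> {"fn": "send_rows", "kwargs": {
  "slide": [
    [0,-0.002,0],
    [0,-0.004,0],
    [0,-0.005,0],
    [0,-0.005,0]
  ],
  "angular": [
    [0,0,0.01],
    [0,0,0.02],
    [0,0,0.03],
    [0,0,0.03]
  ]
}}

```text
clock: 11.85
eef_pos: [541.1, -6.2, 75.6]
tcp_rot: [0.004, 0.997, -0.071, 0.004]
contact_force: [0.5, -8.9, 8.3]
finger_gap: 17.0
grasp_force: 65.4
```

```bash
python3 - <<'E'
from h import *
s=arm.get_state();print(s['eef_pos'],s['contact_force'],s['ft_torque'])
q=s['tcp_rot'];print(-90+2*np.degrees(np.arctan2(q[2],q[1])))
E
```

```text
[541.14012424  -6.1855346   75.57062956] [ 0.49372469 -8.8599511   8.25958163] [-1.57619766  0.01540164  0.94675739]
-98.17915569750761
```

>>> {"fn": "send_rows", "kwargs": {
  "slide": [
    [0,-0.003,0],
    [0,-0.006,0],
    [0,-0.006,0]
  ],
  "angular": [
    [0,0,0.01],
    [0,0,0.02],
    [0,0,0.02]
  ]
}}

```text
clock: 12.15
eef_pos: [541.1, -6.4, 75.5]
tcp_rot: [-0.0, 0.998, -0.061, 0.004]
contact_force: [0.4, -1.3, 8.4]
finger_gap: 16.9
grasp_force: 62.1
```

>>> {"fn": "send_rows", "kwargs": {
  "slide": [
    [0,0,0],
    [0,0,0],
    [0,0,0],
    [0,0,0],
    [0,0,0],
    [0,0,0]
  ],
  "angular": [
    [0,0,0],
    [0,0,0],
    [0,0,0],
    [0,0,0],
    [0,0,0],
    [0,0,0]
  ],
  "hand": -0.1
}}

```text
clock: 12.75
eef_pos: [537.8, -6.2, 72.0]
tcp_rot: [0.0, 0.998, -0.062, -0.0]
contact_force: [-0.3, 0.7, 0.6]
finger_gap: 46.9
grasp_force: 0.0
```

>>> {"fn": "send_rows", "kwargs": {
  "slide": [
    [0,0,0.02],
    [0,0,0.05],
    [0,0,0.09],
    [0,0,0.13],
    [0,0,0.17],
    [0,0,0.2],
    [0,0,0.2],
    [0,0,0.2],
    [0,0,0.2]
  ],
  "angular": [
    [0,0,0],
    [0,0,0],
    [0,0,0],
    [0,0,0],
    [0,0,0],
    [0,0,0],
    [0,0,0],
    [0,0,0],
    [0,0,0]
  ]
}}

```text
clock: 13.65
eef_pos: [537.0, -6.3, 270.6]
tcp_rot: [0.0, 0.998, -0.062, -0.002]
contact_force: [-0.8, -0.7, -0.7]
finger_gap: 46.8
grasp_force: 0.0
```

```bash
python3 - <<'E'
from h import *
s=arm.get_state();print(s['clock'],s['eef_pos'],s['contact_force'])
m=arm.camera_model("wrist");im=arm.snapshot("wrist");np.savez("w6.npz",**m);cv2.imwrite("pics/w6.png",im[:,:,::-1])
k=mask(im,(3,150,100),(22,255,255),(200,100,330,260))
for y in(140,150,190,200,205):
    f=np.flatnonzero(k[y]); 
    if len(f): print(y,f[0],f[-1],plane(m,[[(f[0]+f[-1])/2,y]],105)[0].round(1))
E
```

```text
13.65 [537.04966097  -6.28711814 270.64490664] [-0.82018986 -0.66066514 -0.72745948]
140 249 265 [569.5 -10.3 105. ]
150 249 266 [559.9  -9.6 105. ]
190 249 266 [519.9  -4.7 105. ]
200 249 266 [509.4  -3.4 105. ]
```

View pics/w6.png

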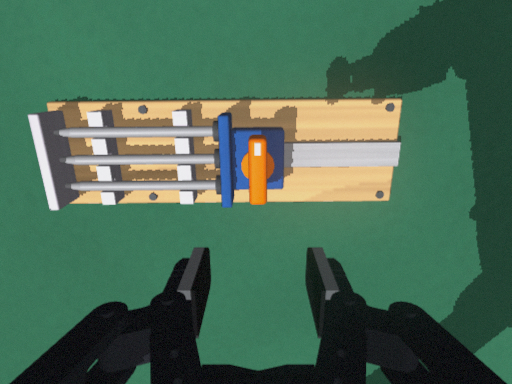

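The bar lies across the rail at −6.5°, parallel to the rack's x axis, so the knob is fully tight. The heads are against the stop, the points are at the fence, and all three pegs lie in their slots.

```bash
python3 -c "
from plant import arm
print(arm.sign_off())"
```

```text
the job is handed in; nothing more can be done
None
```

The job is handed in: I loosened the knob, slid the stop until the three pegs were held snugly against the fence, turned the knob fully tight again and let go of it, in about 14 s of the 42 s allowed.

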